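Rebuild the collar stack on the centrifuge drive spindle

TASK

Thread the three metal collars onto the drive unit's upright spindle in size order, the largest at the bottom and the smallest on top, each one fully home and let go before the next goes on. The large collar has to be turned, under light downward pressure, until its keyways drop over the dog at the foot of the spindle and it sits flush on the flange. Be gentle with the sprung drive unit, never forcing, hammering or dropping anything on it, and leave the bottle, the tip rack and the tray where they are.

Things in the scene. Friction and masses are not known exactly. Their poses are not given: they have to be found in the camera images.
- drive: white drive unit of a bench centrifuge, rotor off, fixed to the bench: housing 170 (x) x 150 (y) x 45 mm high. Origin at the centre of its underside, z up. Spindle, flange and dog on its top are sprung as one: they hold up to about 5 N, then sink straight down at 1.5 N per mm to a hard stop at 8 mm. The spindle is braked: never turn it. Over 25 N on the unit damages it.
- seat (a point): point on the spindle's axis at the top face of its round steel flange (48 mm diameter, 6 mm thick), 62 mm above the bench, spring not pressed: where the centre of the large collar's underside belongs. It does not move with the spring; its axes are those of the housing, not of the dog.
- nose (a point): top end of the steel spindle, spring not pressed: spindle 16 mm in diameter, 62 mm tall above the flange, the last 10 mm tapering to a 7 mm nose. Axes are the housing's.
- dog (a point): point on the axis at the dog's top, 6 mm above seat, spring not pressed. The dog is a plus of four radial arms, 90 degrees apart, lying on the flange across the spindle's foot, each 6 mm wide, 6 mm high, reaching 15 mm from the axis. The arms' direction varies and is not given here (these axes are the housing's): see it from above or find it by feel.
- large_collar: loose metal collar, 56 mm outer diameter, 16 mm high, about 0.24 kg, 18 mm bore. Four keyways through the full height of the bore, 9 mm wide, along its own +x, -x, +y, -y, reach 17 mm from the axis; they drop over the dog when lined up within 5 degrees, else it rests on the dog, 6 mm high. Origin at the centre of its underside, z its axis.
- middle_collar: loose plain metal collar, 46 mm outer diameter, 14 mm high, about 0.15 kg, plain 18 mm bore. Origin at the centre of its underside, z along its axis. It belongs flat on the large collar.
- small_collar: loose plain metal collar, 36 mm outer diameter, 14 mm high, about 0.08 kg, plain 18 mm bore. Origin at the centre of its underside, z along its axis. It belongs flat on the middle collar.
- bottle: glass bottle with a blue cap, 70 mm in diameter, 160 mm tall, bystander. Origin at the centre of its underside.
- tip_rack: green box of pipette tips with a white top, 85 (x) x 125 (y) x 62 mm, bystander. Origin at the centre of its underside.
- tray: empty blue open tray, 110 (x) x 150 (y) x 35 mm, bystander. Origin at the centre of its underside.
There are look-alikes about, which are no part of the job. What is shaped like the large_collar but brown is not meant.

How it is judged (in metres and radians):
On the way, in this order (a step that is already met when the one before it is completed fails the run):
1. the large collar sits home on the flange, over the dog, and is let go (z of large_collar in the frame of seat between -0.0025 and 0.0025 m and horizontal distance between large_collar and seat below 0.0035 m and angle between large_collar's own z axis and vertical below 0.08 rad and contact force between the fingers and large_collar below 0.3 N), for 0.2 s.
2. the middle collar lies flat on the seated large collar and is let go (z of large_collar in the frame of seat between -0.0025 and 0.0025 m and horizontal distance between each of large_collar, middle_collar and seat below 0.0035 m and angle between each of large_collar, middle_collar's own z axis and vertical below 0.08 rad and z of middle_collar in the frame of large_collar between 0.0135 and 0.0185 m and contact force between the fingers and middle_collar below 0.3 N), for 0.2 s.
At the end, for the whole second after the job is handed in: Collars on the spindle at rest, level within 0.08 rad, within 3.5 mm of its axis: the large one's underside within 2.5 mm of the flange's height (over the dog), the middle one on it (16 mm up, within 2.5 mm), the small one on that (14 mm up, within 2.5 mm) (z of large_collar in the frame of seat between -0.0025 and 0.0025 m and horizontal distance between each of large_collar, middle_collar, small_collar and seat below 0.0035 m and angle between each of large_collar, middle_collar, small_collar's own z axis and vertical below 0.08 rad and z of middle_collar in the frame of large_collar between 0.0135 and 0.0185 m and z of small_collar in the frame of middle_collar between 0.0115 and 0.0165 m and linear speed of each of large_collar, middle_collar, small_collar below 0.02 m/s); the robot touches nothing.
It fails at once if more than 25 N on the drive unit (forced, hammered, dropped on) (contact force between drive and anything else above 25 N).
It fails at once if the bottle moved by more than 25 mm (distance of bottle from where it was at the start of the episode above 0.025 m).
It fails at once if the tip rack moved by more than 25 mm (distance of tip_rack from where it was at the start of the episode above 0.025 m).
It fails at once if the tray moved by more than 25 mm (distance of tray from where it was at the start of the episode above 0.025 m).
It also fails if it takes over 72 s, if anything falls off the work surface, if the arm or the gripper's body presses on something with over 40 N, if the wrist force passes 120 N, or if a joint passes its speed limit or range.

ROBOT

A 6-joint arm with a two-finger parallel gripper is mounted at the origin on the work surface. World frame = base frame: x ahead of the robot, y to its left, z up, the work surface at z = 0. Lengths are in mm, angles in rad, forces in N, time in s.
With the tool pointing down it reaches from about 275 to 750 mm from the base axis. Payload 10.2 kg.
Tool frame: the origin (TCP) lies midway between the tips of the shut fingers; the grasp point (between the pads) lies 19 mm behind it; z points along the fingers, y is the line along which they close (so a half turn about z gives the same grasp; the last joint's range is limited). The gripper opens to 85 mm and grips with 20 to 120 N. Pads are 22 mm wide; open, the fingers measure 114 mm over their backs; the gripper's body (76 mm by 85 mm) begins 54 mm behind the grasp point. The pads swing forward as they close: fully open they stand 13 mm farther back than shut.
Start: joints at [0.975, 0.313, 1.498, -0, 1.331, -0.223], TCP at [191.231, 488.94, 231.294] pointing down, gripper open.
Joint ranges: [-2.94, 2.94], [-0.97, 2.17], [0.19, 2.56], [-1.23, 4.37], [0.02, 3.11], [-2.88, 2.88]. Speed limits (rad/s): [2.39, 2.39, 3.01, 3.14, 3.14, 3.14].

INTERFACE

Orientations are given as a unit quaternion [w, x, y, z].
In Python, from rig import ctrl gives the robot as it stands.
- The arm moves only by the tool send_rows, never from a script. Its argument "targets" is a list of rows, each an object with "offset": the shift along the world's x, y, z in cm, a list of three; "spin": the turn about the world's z in rad. A call has 1 to 8 rows; each row is the pose to reach, as a shift and turn from the pose commanded when the call began; what a row does not reach only later rows make up. A row lasts 1/12 s, in which the tool goes at most 41.7 mm and 7.16 degrees, less where a joint would pass 70% of its speed; a pose out of reach is approached as far as the arm can. A call with a gripper value outside its range is refused whole. "grip" is the opening, from 0 (shut) to 1 (fully open), set as the call begins (left out, the last holds). The fingers move at their own pace and stop on an object; "squeeze" is the grip in N (left out, the last holds). Time passes only in rows, so rows that repeat a pose let the fingers close. It gives the time, the measured TCP pose, the force, the opening and the grip force at its end, in the units of the state.
- ctrl.sense(): the state, without advancing time (a new reading comes with each control period).
- ctrl.capture(name): name is "scene" or "top" or "wrist"; returns (picture, depth): 384x512x3 uint8, red, green, blue; 384x512 float32, mm along the optical axis (not along the pixel's ray), 0 where there is no reading.
- ctrl.calibration(name): a dict with "fx", "fy", "cx", "cy" (pixels), "view" (4x4, takes a point from world to camera coordinates); the wrist camera has in their place "mount" (4x4, takes a point from camera to tool coordinates, whose origin is the TCP and whose axes are the flange's). Camera axes: x right, y down, z forward; pixel columns grow to the right and rows downward; lengths in mm; the calibration is good to about 2 mm. A picture is of the moment at which its call begins: read the wrist's pose just before it. calibration takes no time and is no camera call.
- ctrl.finish_job(): hands the job in; it is judged then, once.
Trained networks look in the newest picture that a camera, given by its name, has taken for a name from the list of things; names that differ only in an ending like _2 or _b are one class to them, and where a whole thing is asked for, a point or a joint stands for the part that bears it (a point fixed in the world has none). Each returns a list of dicts, best first, with "conf" (0 to 1); they miss things now and then, are a little off and sometimes report something else, mostly with a low value. They report only what shows in the picture. A call takes as long as a camera call. They do not tell look-alikes from the thing itself.
- ctrl.search_frame(camera, query): "box" ([left, top, right, bottom] in pixels, round what is visible of it).
- ctrl.place_of(camera, query): "uv" ([column, row] in pixels: a listed point, or the origin of a listed thing).
The state is a dict: "time_s": time; "joints": joint angles; "dq": joint speeds; "tau": joint torques, N m; "eef_pos": TCP position; "ee_rot": TCP orientation; "force": force on the tool from outside, world axes, zero at the start; "wrist_torque": the same for the moment, N m; "grip_width": opening from 0.0 (shut) to 1.0 (fully open); "grip_force": force on a finger pad.
Only numpy, scipy, OpenCV 4.12 (cv2) and the standard library are available. Lean on these libraries where they do the work, as an engineer would, in place of code of your own. Each camera call takes 0.05 s, during which the arm holds its last target. There are 200 camera calls.

## Working session

There is one attempt and no reset: what is moved stays moved. The work goes in short steps, Python scripts to look and compute and a tool call to move; the robot and the scene stay as the last step left them, time stands still between calls to the robot, and variables do not carry over. Pictures are saved under pics/ and viewed, at most 10 in all, crops included, and the job is handed in when it is done.

Besides the shell and the picture viewer there is one more tool, called after "Emit:" as name(argument=value, ...) on one line, values as JSON. send_rows: Moves the arm, as the interface text tells. Its arguments: {"type":"object","properties":{"targets":{"type":"array"},"grip":{"type":"number"},"squeeze":{"type":"number"}},"required":["targets"]}

```bash
mkdir -p pics; ls; cat > h.py <<'E'
import numpy as np, cv2
from rig import ctrl
from scipy.spatial.transform import Rotation as R
def c2w(name,s=None):
    c=ctrl.calibration(name)
    if name=="wrist":
        s=s or ctrl.sense(); q=s["ee_rot"]
        T=np.eye(4); T[:3,:3]=R.from_quat([q[1],q[2],q[3],q[0]]).as_matrix(); T[:3,3]=s["eef_pos"]
        return c,T@np.array(c["mount"])
    return c,np.linalg.inv(np.array(c["view"]))
def pix(name,u,v,d,s=None):
    c,M=c2w(name,s)
    return (M@np.array([(u-c["cx"])/c["fx"]*d,(v-c["cy"])/c["fy"]*d,d,1]))[:3]
def cloud(name,dep,s=None):
    c,M=c2w(name,s); v,u=np.mgrid[:384,:512]
    P=np.stack([(u-c["cx"])/c["fx"]*dep,(v-c["cy"])/c["fy"]*dep,dep],-1)
    return P@M[:3,:3].T+M[:3,3]
def onplane(name,u,v,z,s=None):
    c,M=c2w(name,s); r=M[:3,:3]@np.array([(u-c["cx"])/c["fx"],(v-c["cy"])/c["fy"],1])
    return M[:3,3]+r*(z-M[2,3])/r[2]
def save(n,im): cv2.imwrite("pics/"+n,im[...,::-1])
E
python3 - <<'E'
from h import *
a,da=ctrl.capture("scene"); b,db=ctrl.capture("top")
save("a.png",np.hstack([a,b]) if 0 else a); save("b.png",b)
for n,d in (("scene",da),("top",db)):
    P=cloud(n,d)
    for q in ("large_collar","middle_collar","small_collar","seat","nose","dog","drive","bottle","tip_rack","tray"):
        for r in ctrl.place_of(n,q)[:3]:
            u,v=np.array(r["uv"]).round().astype(int)
            p=P[v,u] if 0<=v<384 and 0<=u<512 else None
            print(n,q,u,v,round(r["conf"],2),None if p is None else p.round())
s=ctrl.sense();print(s["time_s"],s["eef_pos"],s["ee_rot"],s["force"])
E
```

```text
pics
scene large_collar 225 179 0.72 [462. -84.  17.]
scene large_collar 207 151 0.71 [ 345. -178.   -0.]
scene large_collar 237 158 0.48 [371. -69.  18.]
scene middle_collar 176 176 0.48 [ 480. -233.   15.]
scene middle_collar 297 204 0.33 [566. 144.  94.]
scene small_collar 185 228 0.65 [ 652. -145.   14.]
scene small_collar 293 226 0.47 [603. 143.  44.]
scene seat 297 208 0.98 [565. 146.  76.]
scene nose 299 193 0.72 [487. 143.  41.]
scene dog 298 207 0.68 [559. 148.  72.]
scene drive 292 223 0.64 [594. 139.  44.]
scene bottle 405 270 0.73 [681. 423.  62.]
scene tip_rack 121 240 0.97 [ 746. -277.   58.]
scene tray 383 191 0.6 [424. 377.  34.]
top large_collar 293 262 0.76 [348. -88.   1.]
top large_collar 296 227 0.67 [448. -96.   3.]
top large_collar 300 190 0.65 [ 557. -107.   -1.]
top middle_collar 344 220 0.63 [ 470. -232.   15.]
top small_collar 313 164 0.45 [ 632. -143.   19.]
top nose 217 181 0.89 [560. 130.  91.]
top nose 313 161 0.62 [ 641. -143.   16.]
top dog 213 181 0.89 [555. 139. 119.]
top dog 314 162 0.25 [ 641. -148.    3.]
top drive 220 187 0.63 [549. 123.  63.]
top bottle 114 155 0.64 [625. 415.  99.]
top tip_rack 372 139 0.9 [ 699. -306.   59.]
top tray 125 249 0.88 [373. 392.   4.]
1.1 [191.21797246 488.9373112  231.2647832 ] [-1.42476507e-05  1.85318924e-01  9.82678429e-01 -3.94816921e-05] [-0.23314065  0.10478074 -0.56684667]
```

```bash
python3 - <<'E'
import cv2,numpy as np
b=cv2.imread("pics/b.png"); a=cv2.imread("pics/a.png")
c=cv2.resize(b[130:300,180:400],None,fx=3.5,fy=3.5,interpolation=2)
cv2.imwrite("pics/c.png",c)
E
```

```text
(no output)
```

View pics/c.png

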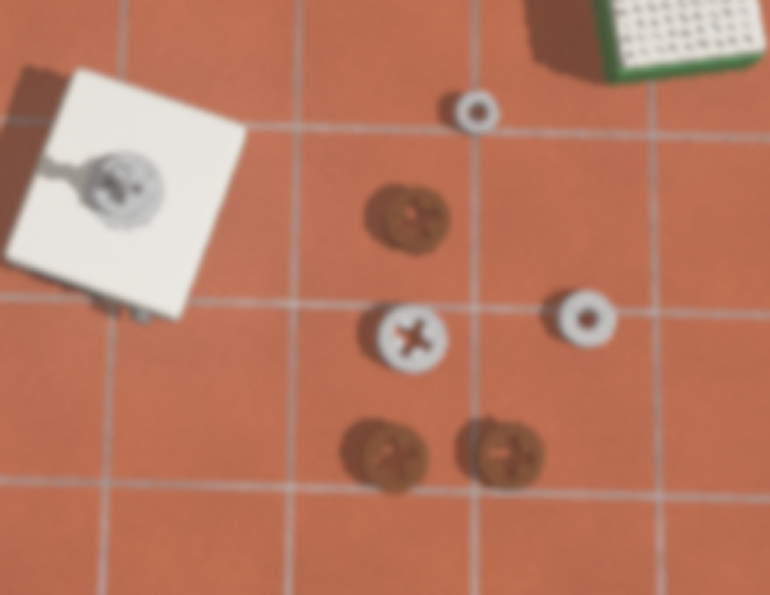

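View pics/a.png

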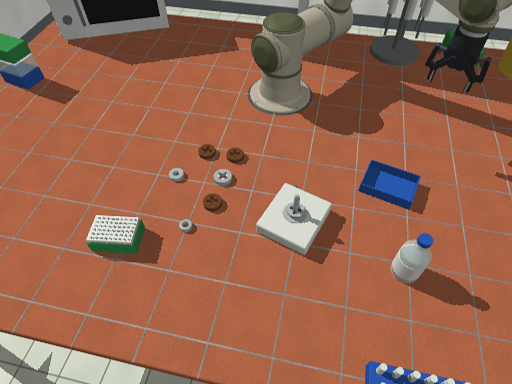

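The metal (grey) keyed collar at top-view (298,226) fits. The brown look-alikes at (299,192), (292,260) and (326,259) don't. The middle collar is at (348,221) and the small one at (316,162). The spindle is on the white unit at about (215,183).

```bash
cat >> h.py <<'E'
def ring(name,dep,c0,r,zmin,s=None):
    P=cloud(name,dep,s); d=np.hypot(P[...,0]-c0[0],P[...,1]-c0[1])
    m=(d<r)&(P[...,2]>zmin)&(dep>0); Q=P[m]
    if len(Q)<5: return None
    (x,y),rad=cv2.minEnclosingCircle(Q[:,:2].astype(np.float32))
    return len(Q),np.round([x,y,rad,np.percentile(Q[:,2],90)],1),Q.mean(0).round(1)
E
python3 - <<'E'
from h import *
np.set_printoptions(suppress=True,precision=3)
for n,u,v,z in (("large",298,226.6,16),("mid",347.7,221,14),("small",316.2,162,14)): print(n,onplane("top",u,v,z).round(1))
for n,u,v,z in (("large",224.5,177,16),("mid",176.5,175,14),("small",186,226,14),("nose",296,196,124)): print("sc",n,onplane("scene",u,v,z).round(1))
print("top flange",onplane("top",216,184,62))
c=ctrl.calibration("wrist");print(c)
print(c2w("wrist")[1]); 
q=ctrl.sense()["ee_rot"];print(R.from_quat([q[1],q[2],q[3],q[0]]).as_matrix())
print(np.linalg.inv(ctrl.calibration("top")["view"])[:3,3],ctrl.calibration("top")["fx"])
E
```

```text
large [ 447.8 -100.5   16. ]
mid [ 467.5 -243.2   14. ]
small [ 638.9 -152.9   14. ]
sc large [454.  -87.3  16. ]
sc mid [ 475.5 -233.7   14. ]
sc small [ 645.2 -144.6   14. ]
sc nose [564.  139.1 124. ]
top flange [557.439 134.685  62.   ]
{'fx': 286.35821979011234, 'fy': 286.35821979011234, 'cx': 259.91821733442157, 'cy': 191.13147362987561, 'mount': array([[   0.   ,   -0.964,   -0.265,   65.985],
       [   1.   ,    0.   ,    0.   ,    0.247],
       [  -0.   ,   -0.265,    0.964, -142.493],
       [   0.   ,    0.   ,    0.   ,    1.   ]])}
[[  0.364   0.898   0.247 129.861]
 [  0.931  -0.351  -0.096 513.211]
 [  0.      0.265  -0.964 373.758]
 [  0.      0.      0.      1.   ]]
[[-0.931  0.364 -0.   ]
 [ 0.364  0.931 -0.   ]
 [ 0.    -0.    -1.   ]]
[ 329.344   38.301 1305.069] 451.57429726320186
```

Emit:
send_rows(targets=[{"offset":[3,-3,0],"spin":0},{"offset":[6,-6,0],"spin":0},{"offset":[9,-8.5,0],"spin":0},{"offset":[12,-11.5,0],"spin":0},{"offset":[15,-14.5,0],"spin":0},{"offset":[18,-17.5,0],"spin":0},{"offset":[21,-20.5,0],"spin":0},{"offset":[24,-23.5,0],"spin":0}], grip=1)

```text
time_s: 1.77
eef_pos: [429.7, 254.9, 231.5]
ee_rot: [0.0, 0.185, 0.983, 0.0]
force: [-0.3, 1.2, -0.2]
grip_width: 1.0
grip_force: 0.0
```

Emit:
send_rows(targets=[{"offset":[3,-3,0],"spin":0},{"offset":[6,-6,0],"spin":0},{"offset":[9,-8.5,0],"spin":0},{"offset":[12,-11,0],"spin":0},{"offset":[12.9,-11.7,0],"spin":0},{"offset":[12.9,-11.7,0],"spin":0},{"offset":[12.9,-11.7,0],"spin":0}])

```text
time_s: 2.35
eef_pos: [557.2, 139.8, 230.9]
ee_rot: [-0.001, 0.186, 0.983, 0.0]
force: [-0.3, -0.1, -0.1]
grip_width: 1.0
grip_force: 0.0
```

```bash
python3 - <<'E'
from h import *
np.set_printoptions(suppress=True,precision=3)
s=ctrl.sense(); a,d=ctrl.capture("wrist"); np.savez("w1.npz",a=a,d=d,s=np.array(s,dtype=object))
print(s["time_s"],s["eef_pos"],s["ee_rot"])
for q in ("nose","dog","seat"):
    for r in ctrl.place_of("wrist",q)[:2]: print(q,r)
P=cloud("wrist",d,s); 
for zl,zh in ((100,140),(56,66),(66,71),(40,48)):
    m=(P[...,2]>zl)&(P[...,2]<zh)&(d>0)&(np.hypot(P[...,0]-562,P[...,1]-138)<40); Q=P[m]; print(zl,m.sum(),Q.mean(0) if len(Q) else 0, np.median(Q[:,2]) if len(Q) else 0, cv2.minEnclosingCircle(Q[:,:2].astype(np.float32)) if len(Q) else 0)
save("w1.png",cv2.resize(a,(768,576)))
E
```

```text
2.35 [557.231 139.754 230.931] [-0.001  0.186  0.983  0.   ]
nose {'uv': [259.1, 195.2], 'conf': 0.73}
dog {'uv': [259.0, 181.5], 'conf': 0.82}
seat {'uv': [261.6, 176.5], 'conf': 0.65}
100 261 [557.839 139.932 117.206] 118.08913196394758 ((559.873291015625, 139.14788818359375), 7.859563827514648)
56 947 [556.673 140.34   61.985] 62.009089858056086 ((560.0355834960938, 138.9868621826172), 23.810386657714844)
66 121 [556.133 139.939  68.065] 68.06536359376497 ((560.4498291015625, 138.82861328125), 15.098653793334961)
40 1870 [560.162 138.297  45.94 ] 45.77547994739541 ((561.9873657226562, 138.00332641601562), 39.98955535888672)
```

View pics/w1.png

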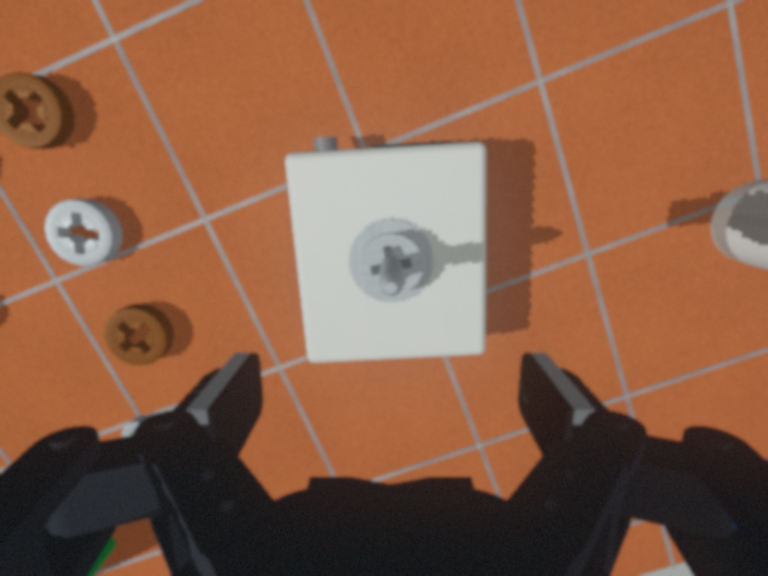

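The spindle stands at (400,255) in the enlarged view, with the dog arms visible around it. The depth gives the axis at about (560,139), the flange at 62 and the dog top at 68, matching the given sizes.

```bash
cat >> h.py <<'E'
def fourfold(Q,c,r0,r1,sign=1):
    p=Q[:,:2]-c; r=np.hypot(*p.T); p=p[(r>r0)&(r<r1)]; th=np.arctan2(p[:,1],p[:,0])
    z=np.exp(4j*th).mean(); return len(p),round(np.degrees(np.angle(sign*z))/4,1),round(abs(z),2)
E
python3 - <<'E'
from h import *
f=np.load("w1.npz",allow_pickle=True); s=f["s"].item(); d=f["d"]; P=cloud("wrist",d,s)
c=np.array([560.2,138.9]); R_=np.hypot(P[...,0]-c[0],P[...,1]-c[1])
dog=P[(P[...,2]>66)&(P[...,2]<71)&(R_<16.5)]
print("dog",fourfold(dog,c,10,16))
fl=P[(P[...,2]>60)&(P[...,2]<64)&(R_<14)]; print("gaps",fourfold(fl,c,10,14,-1))
# collars
print(ring("wrist",d,(455,-95),45,11,s))
m=(P[...,2]>12)&(P[...,2]<20)&(np.hypot(P[...,0]-455,P[...,1]+95)<45); Q=P[m]
(x,y),r=cv2.minEnclosingCircle(Q[:,:2].astype(np.float32)); print(x,y,r)
print("col",fourfold(Q,np.array([x,y]),10,17,-1))
E
```

```text
dog (81, np.float64(-8.9), np.float64(0.83))
gaps (109, np.float64(-8.0), np.float64(0.45))
(1335, array([448.8, -98. ,  28.3,  16.8]), array([448.7, -96.1,  15.6]))
448.78961181640625 -97.954345703125 28.340282440185547
col (267, np.float64(-27.7), np.float64(0.37))
```

Emit:
send_rows(targets=[{"offset":[-1.6,-3.4,0],"spin":0},{"offset":[-3.2,-6.8,0],"spin":0},{"offset":[-4.8,-10.2,0],"spin":0},{"offset":[-6.4,-13.4,-2],"spin":0},{"offset":[-8,-16.4,-4.5],"spin":0},{"offset":[-9.6,-19.4,-7],"spin":0},{"offset":[-10.8,-22.4,-9.5],"spin":0},{"offset":[-10.8,-23.8,-11],"spin":0}])

```text
time_s: 3.22
eef_pos: [446.9, -99.5, 119.6]
ee_rot: [-0.001, 0.186, 0.983, 0.0]
force: [-0.4, 1.8, -0.3]
grip_width: 1.001
grip_force: 0.0
```

Emit:
send_rows(targets=[{"offset":[0,0,0],"spin":0},{"offset":[0,0,0],"spin":0}])

```text
time_s: 3.38
eef_pos: [449.4, -97.9, 121.5]
ee_rot: [-0.0, 0.186, 0.983, 0.0]
force: [0.4, -0.5, 0.6]
grip_width: 1.001
grip_force: 0.0
```

```bash
python3 - <<'E'
from h import *
np.set_printoptions(suppress=True,precision=3)
s=ctrl.sense(); a,d=ctrl.capture("wrist"); np.savez("w2.npz",a=a,d=d,s=np.array(s,dtype=object))
print(s["time_s"],s["eef_pos"],s["ee_rot"])
P=cloud("wrist",d,s)
for c0 in ((449,-98),(470,-240),(640,-150)):
    m=(P[...,2]>11)&(P[...,2]<20)&(d>0)&(np.hypot(P[...,0]-c0[0],P[...,1]-c0[1])<42); Q=P[m]
    if len(Q)<20: print(c0,"none");continue
    (x,y),r=cv2.minEnclosingCircle(Q[:,:2].astype(np.float32)); print(len(Q),x,y,r,np.median(Q[:,2]),fourfold(Q,np.array([x,y]),10,17,-1))
save("w2.png",cv2.resize(a,(768,576)))
E
```

```text
3.3833 [449.372 -97.949 121.471] [-0.     0.186  0.983  0.   ]
2303 448.4720153808594 -97.81670379638672 27.803117752075195 15.907521458656646 (443, np.float64(-26.5), np.float64(0.46))
711 467.0079040527344 -241.3309783935547 22.967384338378906 13.927142373796556 (303, np.float64(-14.3), np.float64(0.04))
(640, -150) none
```

View pics/w2.png

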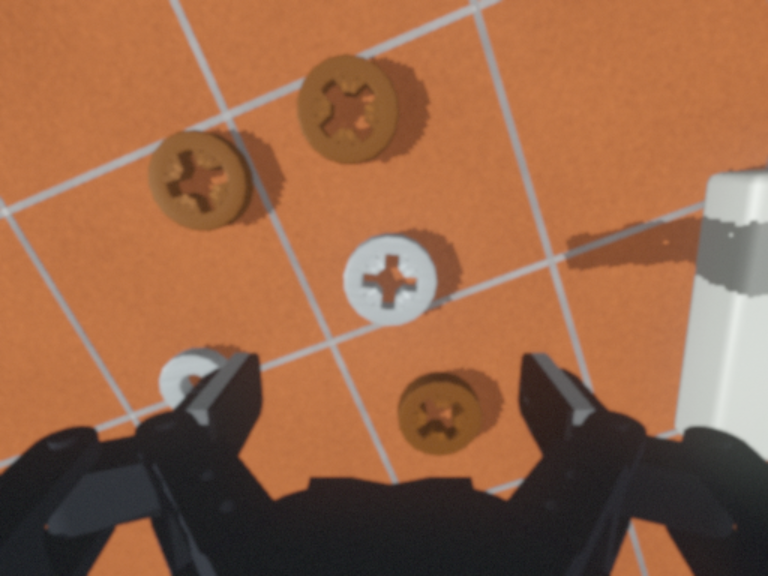

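Metal keyed collar at (390,280) is the target, and the brown ones sit at (348,108), (200,180) and (440,412). The fit gives (448.5,-97.8), radius 27.8, top 15.9, keyways about -26.5°. The dog is at about -8.5°, so I need +18°. Descending to grasp.

Emit:
send_rows(targets=[{"offset":[-0.1,0,-3],"spin":0},{"offset":[-0.1,0,-6],"spin":0},{"offset":[-0.1,0,-9],"spin":0},{"offset":[-0.1,0,-11],"spin":0},{"offset":[-0.1,0,-12],"spin":0},{"offset":[-0.1,0,-12],"spin":0}])

```text
time_s: 3.93
eef_pos: [448.5, -97.2, 0.7]
ee_rot: [-0.001, 0.184, 0.983, 0.0]
force: [-1.1, 0.6, 0.8]
grip_width: 0.997
grip_force: 0.0
```

Emit:
send_rows(targets=[{"offset":[0,0,0],"spin":0},{"offset":[0,0,0],"spin":0},{"offset":[0,0,0],"spin":0},{"offset":[0,0,0],"spin":0},{"offset":[0,0,0],"spin":0},{"offset":[0,0,0],"spin":0}], grip=0.3, squeeze=40)

```text
time_s: 4.43
eef_pos: [449.6, -98.5, 3.3]
ee_rot: [0.002, 0.185, 0.983, -0.0]
force: [-1.9, 2.6, 11.7]
grip_width: 0.637
grip_force: 39.6
```

Emit:
send_rows(targets=[{"offset":[0,0,1],"spin":0},{"offset":[0,0,4.5],"spin":0},{"offset":[0,0,8],"spin":0.1},{"offset":[1,2,11.5],"spin":0.2},{"offset":[2.3,5,14.5],"spin":0.31},{"offset":[3.8,8.2,15.5],"spin":0.31},{"offset":[5.3,11.4,15.5],"spin":0.31},{"offset":[6.8,14.6,15.5],"spin":0.31}])

```text
time_s: 5.1
eef_pos: [517.2, 49.3, 158.6]
ee_rot: [0.002, 0.031, 1.0, -0.0]
force: [0.7, -0.7, -3.1]
grip_width: 0.633
grip_force: 44.2
```

Emit:
send_rows(targets=[{"offset":[1.5,3.2,0],"spin":0},{"offset":[3,6.4,0],"spin":0},{"offset":[4,8.5,0],"spin":0},{"offset":[4.35,9.1,0],"spin":0},{"offset":[4.35,9.1,0],"spin":0},{"offset":[4.35,9.1,0],"spin":0}])

```text
time_s: 5.6
eef_pos: [559.6, 138.1, 156.7]
ee_rot: [-0.0, 0.031, 1.0, -0.0]
force: [-0.2, -0.5, -2.7]
grip_width: 0.635
grip_force: 44.2
```

```bash
python3 - <<'E'
from h import *
np.set_printoptions(suppress=True,precision=3)
s=ctrl.sense(); a,d=ctrl.capture("wrist"); np.savez("w3.npz",a=a,d=d,s=np.array(s,dtype=object))
print(s["time_s"],s["eef_pos"],s["ee_rot"],s["force"])
P=cloud("wrist",d,s); t=s["eef_pos"]
near=np.hypot(P[...,0]-t[0],P[...,1]-t[1])<30
z=P[...,2][near&(d>0)]; print(np.histogram(z,bins=np.arange(40,260,8)))
save("w3.png",cv2.resize(a,(768,576)))
E
```

```text
5.6 [559.618 138.126 156.678] [-0.     0.031  1.    -0.   ] [-0.168 -0.53  -2.746]
(array([ 601,  227,  950,   83,    1,    0,    0,    0,    0,   15,  113,
          0,    0,    0,  572, 1309, 6754,  367,  451,  642,   36,  159,
         56, 1360, 3635, 5220, 4844]), array([ 40,  48,  56,  64,  72,  80,  88,  96, 104, 112, 120, 128, 136,
       144, 152, 160, 168, 176, 184, 192, 200, 208, 216, 224, 232, 240,
       248, 256]))
```

View pics/w3.png

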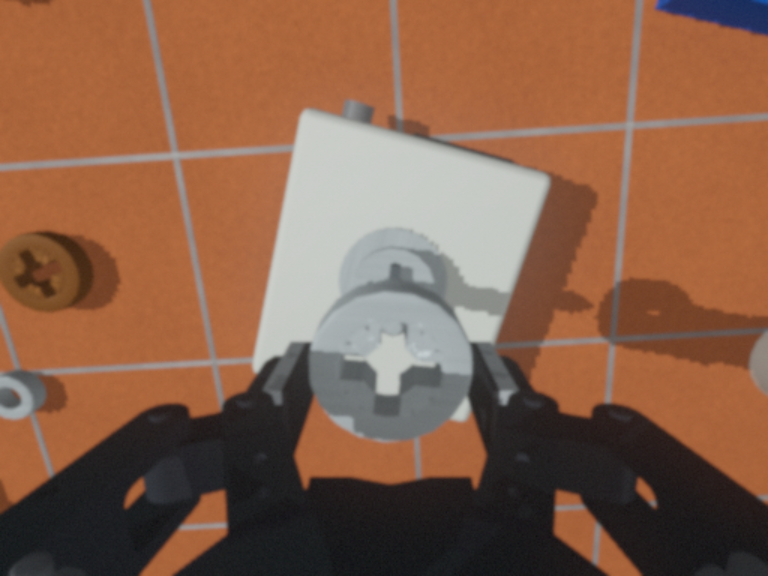

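The collar is held at (391,365) with its keyways roughly axis-aligned in the image; the spindle and flange lie behind it at about (395,265).

```bash
python3 - <<'E'
from h import *
np.set_printoptions(suppress=True,precision=3)
f=np.load("w3.npz",allow_pickle=True); s=f["s"].item(); d=f["d"]; P=cloud("wrist",d,s); t=s["eef_pos"]
rr=np.hypot(P[...,0]-t[0],P[...,1]-t[1]-0)
z=P[...,2]; m=(rr<27)&(z>165)&(z<180)&(d>0); print(np.percentile(z[m],[5,50,95]))
zt=np.median(z[m]); m=(abs(z-zt)<3)&(rr<40)&(d>0)&(abs(P[...,1]-t[1])<29)
# least squares circle on outer rim via convex hull, away from pads
Q=P[m]; h=cv2.convexHull(Q[:,:2].astype(np.float32))[:,0]
h=h[abs(h[:,1]-t[1])<22]
A=np.c_[2*h,np.ones(len(h))]; x=np.linalg.lstsq(A,(h**2).sum(1),rcond=None)[0]; c=x[:2]; print("centre",c,"r",np.sqrt(x[2]+c@c),"tcp",t, zt)
print(fourfold(Q,c,9.5,16.5,-1))
a,b,cc=np.linalg.lstsq(np.c_[Q[:,:2]-c,np.ones(len(Q))],Q[:,2],rcond=None)[0]; print("tilt",a,b)
m=(z>100)&(z<127)&(rr<40); print(P[m].mean(0),P[m][:,2].max(),m.sum(), P[m].min(0),P[m].max(0))
m=(z>60)&(z<64)&(np.hypot(P[...,0]-560,P[...,1]-139)<26); h=cv2.convexHull(P[m][:,:2].astype(np.float32))[:,0]
r=np.hypot(*(h-[560,139]).T); h=h[(r>22)]; A=np.c_[2*h,np.ones(len(h))]; x=np.linalg.lstsq(A,(h**2).sum(1),rcond=None)[0]; print("flange",x[:2],np.sqrt(x[2]+x[:2]@x[:2]))
E
```

```text
[167.833 169.064 170.088]
centre [558.357 137.876] r 27.817546732276057 tcp [559.618 138.126 156.678] 169.0642438360029
(1276, np.float64(-8.9), np.float64(0.5))
tilt -0.0015331036712063512 5.89784258409054e-05
[560.949 138.917 122.767] 125.49799434884511 128 [557.391 133.596 112.778] [567.104 144.125 125.498]
flange [559.756 139.135] 23.452337529595386
```

Emit:
send_rows(targets=[{"offset":[0.17,0.11,0],"spin":0},{"offset":[0.17,0.11,-1],"spin":0},{"offset":[0.17,0.11,-2],"spin":0},{"offset":[0.17,0.11,-2.7],"spin":0},{"offset":[0.17,0.11,-3.2],"spin":0},{"offset":[0.17,0.11,-3.7],"spin":0},{"offset":[0.17,0.11,-4.1],"spin":0},{"offset":[0.17,0.11,-4.1],"spin":0}])

```text
time_s: 6.32
eef_pos: [561.4, 139.7, 114.4]
ee_rot: [-0.001, 0.031, 1.0, -0.0]
force: [0.2, -0.2, -3.1]
grip_width: 0.635
grip_force: 44.2
```

Emit:
send_rows(targets=[{"offset":[0,-0.02,-0.7],"spin":0},{"offset":[0,-0.02,-1.4],"spin":0},{"offset":[0,-0.02,-2.1],"spin":0},{"offset":[0,-0.02,-2.8],"spin":0},{"offset":[0,-0.02,-3.4],"spin":0},{"offset":[0,-0.02,-3.9],"spin":0},{"offset":[0,-0.02,-3.9],"spin":0}])

```text
time_s: 6.9
eef_pos: [561.2, 139.5, 75.0]
ee_rot: [-0.001, 0.031, 1.0, -0.0]
force: [-0.2, 0.0, -2.0]
grip_width: 0.633
grip_force: 44.2
```

Emit:
send_rows(targets=[{"offset":[0,0,-0.2],"spin":0},{"offset":[0,0,-0.4],"spin":0},{"offset":[0,0,-0.5],"spin":0},{"offset":[0,0,-0.5],"spin":0}])

```text
time_s: 7.23
eef_pos: [561.7, 139.5, 71.2]
ee_rot: [-0.0, 0.031, 1.0, -0.0]
force: [0.0, 0.2, -3.0]
grip_width: 0.639
grip_force: 44.2
```

Emit:
send_rows(targets=[{"offset":[0,0,-0.15],"spin":0},{"offset":[0,0,-0.3],"spin":0},{"offset":[0,0,-0.3],"spin":0},{"offset":[0,0,-0.3],"spin":0}])

```text
time_s: 7.57
eef_pos: [561.7, 139.5, 68.2]
ee_rot: [-0.0, 0.031, 1.0, -0.0]
force: [-0.2, -0.2, -2.8]
grip_width: 0.63
grip_force: 44.2
```

Emit:
send_rows(targets=[{"offset":[0,0,-0.1],"spin":0},{"offset":[0,0,-0.2],"spin":0},{"offset":[0,0,-0.25],"spin":0},{"offset":[0,0,-0.25],"spin":0}])

```text
time_s: 7.9
eef_pos: [561.7, 139.5, 65.7]
ee_rot: [-0.0, 0.031, 1.0, -0.0]
force: [0.7, 0.1, -2.3]
grip_width: 0.634
grip_force: 44.2
```

Emit:
send_rows(targets=[{"offset":[0,0,-0.06],"spin":0},{"offset":[0,0,-0.06],"spin":0},{"offset":[0,0,-0.06],"spin":0}])

```text
time_s: 8.15
eef_pos: [561.8, 139.5, 65.5]
ee_rot: [0.0, 0.031, 1.0, -0.0]
force: [-1.8, -0.2, 0.8]
grip_width: 0.632
grip_force: 44.5
```

Emit:
send_rows(targets=[{"offset":[0,0,0],"spin":0},{"offset":[0,0,0],"spin":0},{"offset":[0,0,0],"spin":0},{"offset":[0,0,0],"spin":0},{"offset":[0,0,0],"spin":0},{"offset":[0,0,0],"spin":0}], grip=1)

```text
time_s: 8.65
eef_pos: [561.8, 139.5, 65.2]
ee_rot: [0.0, 0.031, 1.0, -0.0]
force: [0.5, 0.2, 0.8]
grip_width: 0.999
grip_force: 0.0
```

Emit:
send_rows(targets=[{"offset":[0,0,1.5],"spin":0},{"offset":[0,0,5],"spin":0},{"offset":[0,0,8.5],"spin":0},{"offset":[0,0,11],"spin":0},{"offset":[0,0,12],"spin":0},{"offset":[0,0,12],"spin":0},{"offset":[0,0,12],"spin":0}])

```text
time_s: 9.23
eef_pos: [561.4, 139.5, 184.1]
ee_rot: [-0.001, 0.031, 1.0, -0.0]
force: [-0.5, -0.4, -1.2]
grip_width: 1.003
grip_force: 0.0
```

```bash
cat > chk.py <<'E'
from h import *
import sys
np.set_printoptions(suppress=True,precision=2)
def circ(P,m,c0,rmin):
    h=cv2.convexHull(P[m][:,:2].astype(np.float32))[:,0]
    h=h[np.hypot(*(h-c0).T)>rmin]
    A=np.c_[2*h,np.ones(len(h))]; x=np.linalg.lstsq(A,(h**2).sum(1),rcond=None)[0]
    return np.r_[x[:2],np.sqrt(x[2]+x[:2]@x[:2])]
s=ctrl.sense(); a,d=ctrl.capture("wrist"); P=cloud("wrist",d,s)
print(s["time_s"],s["eef_pos"],s["force"])
for R0,zs in ((30,sys.argv[1:]),):
  for z in map(float,zs):
    rr=np.hypot(P[...,0]-560,P[...,1]-139)
    m=(abs(P[...,2]-z)<3)&(rr<R0)&(rr>9)&(d>0)
    if m.sum()<30: print(z,"few",m.sum());continue
    Q=P[m]; k=np.linalg.lstsq(np.c_[Q[:,:2]-[560,139],np.ones(len(Q))],Q[:,2],rcond=None)[0]
    print(z,m.sum(),"med z",np.median(Q[:,2]),circ(P,m,[560,139],0.8*np.percentile(rr[m],98)),"tilt",k[:2],fourfold(Q,np.array([560,139]),10,16,-1))
E
python3 chk.py 78 84
```

```text
9.2333 [561.36 139.5  184.13] [-0.49 -0.44 -1.2 ]
78.0 2094 med z 77.89745081688456 [560.56 139.21  27.55] tilt [ 0. -0.] (267, np.float64(-8.8), np.float64(0.52))
84.0 few 0
```

Large collar home (top at 78, level, keyed). Now the middle collar.

Emit:
send_rows(targets=[{"offset":[-0.9,-3.7,0],"spin":0},{"offset":[-1.8,-7.6,0],"spin":0},{"offset":[-2.7,-11.4,0],"spin":0},{"offset":[-3.6,-15.2,0],"spin":0},{"offset":[-4.5,-19,0],"spin":0},{"offset":[-5.4,-22.8,0],"spin":0},{"offset":[-6.4,-26.6,-1],"spin":0},{"offset":[-7.4,-30.2,-2.5],"spin":0}])

```text
time_s: 9.95
eef_pos: [486.8, -164.3, 159.2]
ee_rot: [-0.0, 0.032, 1.0, 0.0]
force: [1.2, -0.6, -0.1]
grip_width: 0.997
grip_force: 0.0
```

Emit:
send_rows(targets=[{"offset":[-0.9,-3.5,-1],"spin":0},{"offset":[-2,-6.7,-3],"spin":0},{"offset":[-2,-7.9,-4],"spin":0},{"offset":[-2,-7.9,-4],"spin":0},{"offset":[-2,-7.9,-4],"spin":0}])

```text
time_s: 10.37
eef_pos: [467.3, -240.8, 118.9]
ee_rot: [-0.001, 0.032, 0.999, 0.001]
force: [-0.7, -0.5, -0.6]
grip_width: 1.001
grip_force: 0.0
```

```bash
cat > look.py <<'E'
from h import *
import sys
np.set_printoptions(suppress=True,precision=2)
x0,y0=map(float,sys.argv[1:3])
s=ctrl.sense(); a,d=ctrl.capture("wrist"); P=cloud("wrist",d,s)
m=(P[...,2]>11)&(P[...,2]<20)&(d>0)&(np.hypot(P[...,0]-x0,P[...,1]-y0)<35); Q=P[m]
print(s["time_s"],s["eef_pos"],s["ee_rot"],m.sum(),cv2.minEnclosingCircle(Q[:,:2].astype(np.float32)),np.median(Q[:,2]),a[m].mean(0))
E
python3 look.py 467 -241
```

```text
10.3667 [ 467.3  -240.8   118.88] [-0.    0.03  1.    0.  ] 1651 ((468.3834228515625, -241.32180786132812), 22.883813858032227) 13.887407259753445 [176.54 180.48 181.31]
```

Emit:
send_rows(targets=[{"offset":[0.1,-0.05,-3],"spin":0},{"offset":[0.1,-0.05,-6],"spin":0},{"offset":[0.1,-0.05,-9],"spin":0},{"offset":[0.1,-0.05,-10.7],"spin":0},{"offset":[0.1,-0.05,-11.2],"spin":0},{"offset":[0.1,-0.05,-11.2],"spin":0}])

```text
time_s: 10.92
eef_pos: [469.0, -240.6, 7.9]
ee_rot: [-0.0, 0.031, 1.0, 0.0]
force: [0.8, 0.0, 0.2]
grip_width: 0.999
grip_force: 0.0
```

Emit:
send_rows(targets=[{"offset":[0,0,0],"spin":0},{"offset":[0,0,0],"spin":0},{"offset":[0,0,0],"spin":0},{"offset":[0,0,0],"spin":0},{"offset":[0,0,0],"spin":0},{"offset":[0,0,0],"spin":0},{"offset":[0,0,0],"spin":0}], grip=0.2, squeeze=40)

```text
time_s: 11.5
eef_pos: [469.4, -242.3, 9.9]
ee_rot: [0.001, 0.031, 1.0, -0.001]
force: [-1.7, 3.0, 11.4]
grip_width: 0.497
grip_force: 38.9
```

Emit:
send_rows(targets=[{"offset":[0,0,1],"spin":0},{"offset":[0,0,4.5],"spin":0},{"offset":[0,0,8],"spin":0},{"offset":[0,1,11.5],"spin":0},{"offset":[0.5,4,13.8],"spin":0},{"offset":[1.4,7.8,14.6],"spin":0},{"offset":[2.3,11.6,15],"spin":0},{"offset":[3.2,15.4,15],"spin":0}])

```text
time_s: 12.17
eef_pos: [501.2, -86.6, 160.4]
ee_rot: [0.002, 0.032, 0.999, -0.001]
force: [0.3, -0.5, -2.1]
grip_width: 0.49
grip_force: 41.0
```

Emit:
send_rows(targets=[{"offset":[0.9,3.8,0],"spin":0},{"offset":[1.8,7.6,0],"spin":0},{"offset":[2.7,11.4,0],"spin":0},{"offset":[3.6,15.2,0],"spin":0},{"offset":[4.5,18.8,0],"spin":0},{"offset":[5.8,22.2,0],"spin":0},{"offset":[6,22.7,0],"spin":0},{"offset":[6,22.7,0],"spin":0}])

```text
time_s: 12.83
eef_pos: [560.7, 140.8, 158.6]
ee_rot: [0.0, 0.03, 1.0, 0.0]
force: [-0.1, -0.5, -1.4]
grip_width: 0.493
grip_force: 41.0
```

```bash
cat > held.py <<'E'
from h import *
import sys
np.set_printoptions(suppress=True,precision=3)
rad=float(sys.argv[1]); above=float(sys.argv[2])
s=ctrl.sense(); a,d=ctrl.capture("wrist"); P=cloud("wrist",d,s); t=np.array(s["eef_pos"])
rr=np.hypot(P[...,0]-t[0],P[...,1]-t[1]); z=P[...,2]
m=(rr<rad-2)&(rr>9)&(abs(z-t[2]-above)<9)&(d>0); zt=np.median(z[m])
m=(abs(z-zt)<3)&(rr<rad+4)&(d>0); Q=P[m]
h=cv2.convexHull(Q[:,:2].astype(np.float32))[:,0]; k=np.abs(h[:,1]-t[1])<0.8*rad; h=h[k]
A=np.c_[2*h,np.ones(len(h))]; x=np.linalg.lstsq(A,(h**2).sum(1),rcond=None)[0]; c=x[:2]
b=Q[np.hypot(*(Q[:,:2]-c).T)<rad-2]; k=np.linalg.lstsq(np.c_[b[:,:2]-c,np.ones(len(b))],b[:,2],rcond=None)[0]
print(s["time_s"],"tcp",t,"centre",c,"r",np.sqrt(x[2]+c@c),"top",zt,zt-t[2],"tilt",k[:2],"shift",np.array([560.1,139])-c,s["force"])
save(sys.argv[3],cv2.resize(a,(768,576)))
E
python3 held.py 23 7 w4.png
```

```text
12.8333 tcp [560.742 140.802 158.565] centre [559.213 140.763] r 22.675301789687655 top 162.28515748253395 3.720093499065797 tilt [-0.003  0.003] shift [ 0.887 -1.763] [-0.141 -0.512 -1.372]
```

Emit:
send_rows(targets=[{"offset":[0.1,-0.17,0],"spin":0},{"offset":[0.1,-0.17,-1],"spin":0},{"offset":[0.1,-0.17,-2],"spin":0},{"offset":[0.1,-0.17,-2.6],"spin":0},{"offset":[0.1,-0.17,-3.1],"spin":0},{"offset":[0.1,-0.17,-3.6],"spin":0},{"offset":[0.1,-0.17,-3.8],"spin":0},{"offset":[0.1,-0.17,-3.8],"spin":0}])

```text
time_s: 13.55
eef_pos: [561.4, 137.7, 119.6]
ee_rot: [-0.001, 0.031, 1.0, 0.0]
force: [-0.3, 4.1, -3.1]
grip_width: 0.49
grip_force: 40.9
```

Emit:
send_rows(targets=[{"offset":[0,0.1,0],"spin":0},{"offset":[0,0.1,0],"spin":0},{"offset":[0,0.1,0],"spin":0}])

```text
time_s: 13.8
eef_pos: [561.8, 138.2, 120.3]
ee_rot: [0.0, 0.031, 1.0, -0.0]
force: [0.3, 0.6, -3.0]
grip_width: 0.49
grip_force: 41.0
```

Free again. Lowering to just above the large collar (contact expected at TCP ≈ 88).

Emit:
send_rows(targets=[{"offset":[0,0.03,-0.7],"spin":0},{"offset":[0,0.03,-1.4],"spin":0},{"offset":[0,0.03,-2.1],"spin":0},{"offset":[0,0.03,-2.6],"spin":0},{"offset":[0,0.03,-2.9],"spin":0},{"offset":[0,0.03,-2.9],"spin":0}])

```text
time_s: 14.3
eef_pos: [561.4, 138.5, 90.2]
ee_rot: [-0.001, 0.031, 1.0, -0.0]
force: [0.5, 0.4, -2.4]
grip_width: 0.488
grip_force: 41.1
```

Emit:
send_rows(targets=[{"offset":[0,0,-0.1],"spin":0},{"offset":[0,0,-0.2],"spin":0},{"offset":[0,0,-0.2],"spin":0},{"offset":[0,0,-0.2],"spin":0}])

```text
time_s: 14.63
eef_pos: [561.8, 138.6, 89.4]
ee_rot: [0.0, 0.031, 1.0, -0.0]
force: [0.1, 0.3, -1.3]
grip_width: 0.491
grip_force: 41.1
```

Emit:
send_rows(targets=[{"offset":[0,0,-0.06],"spin":0},{"offset":[0,0,-0.1],"spin":0},{"offset":[0,0,-0.1],"spin":0},{"offset":[0,0,-0.1],"spin":0}])

```text
time_s: 14.97
eef_pos: [561.8, 138.6, 88.3]
ee_rot: [0.0, 0.031, 1.0, -0.0]
force: [-0.8, 0.3, -0.6]
grip_width: 0.491
grip_force: 41.2
```

Emit:
send_rows(targets=[{"offset":[0,0,-0.06],"spin":0},{"offset":[0,0,-0.06],"spin":0},{"offset":[0,0,-0.06],"spin":0}])

```text
time_s: 15.22
eef_pos: [561.8, 138.6, 87.8]
ee_rot: [0.0, 0.031, 1.0, -0.0]
force: [-0.8, 0.6, 0.8]
grip_width: 0.49
grip_force: 41.8
```

Contact, about 3 N. Release, rise and check.

Emit:
send_rows(targets=[{"offset":[0,0,0],"spin":0},{"offset":[0,0,0],"spin":0},{"offset":[0,0,0],"spin":0},{"offset":[0,0,0],"spin":0},{"offset":[0,0,0],"spin":0},{"offset":[0,0,0],"spin":0},{"offset":[0,0,0],"spin":0}], grip=1)

```text
time_s: 15.8
eef_pos: [561.7, 138.6, 87.6]
ee_rot: [-0.0, 0.031, 1.0, 0.0]
force: [-0.4, 0.1, -0.7]
grip_width: 1.004
grip_force: 0.0
```

Emit:
send_rows(targets=[{"offset":[0,0,1.5],"spin":0},{"offset":[0,0,5],"spin":0},{"offset":[0,0,8.5],"spin":0},{"offset":[0,0,10],"spin":0},{"offset":[0,0,10],"spin":0},{"offset":[0,0,10],"spin":0}])

```text
time_s: 16.3
eef_pos: [561.8, 138.7, 187.8]
ee_rot: [0.0, 0.031, 1.0, 0.0]
force: [-0.5, -0.7, -1.8]
grip_width: 1.002
grip_force: 0.0
```

```bash
python3 chk.py 78 92
```

```text
16.3 [561.81 138.68 187.8 ] [-0.47 -0.66 -1.81]
78.0 648 med z 77.84170836867946 [560.7  139.18  27.57] tilt [ 0. -0.] (0, np.float64(nan), np.float64(nan))
92.0 1610 med z 91.90001288467347 [560.66 138.34  22.63] tilt [0. 0.] (531, np.float64(-9.3), np.float64(0.03))h.py:30: RuntimeWarning: Mean of empty slice.
  z=np.exp(4j*th).mean(); return len(p),round(np.degrees(np.angle(sign*z))/4,1),round(abs(z),2)
  ret = ret.dtype.type(ret / rcount)
```

Both are seated and level (tops at 77.8 and 91.9). Now the small collar.

Emit:
send_rows(targets=[{"offset":[1,-3.7,0],"spin":0},{"offset":[2,-7.4,0],"spin":0},{"offset":[3,-11.1,0],"spin":0},{"offset":[4,-14.8,0],"spin":0},{"offset":[5,-18.5,0],"spin":0},{"offset":[6,-22,-1.5],"spin":0},{"offset":[7,-25.2,-3.5],"spin":0},{"offset":[7.8,-28,-5.5],"spin":0}])

```text
time_s: 17.02
eef_pos: [639.5, -143.6, 130.0]
ee_rot: [-0.001, 0.032, 0.999, 0.0]
force: [1.5, -0.1, 1.4]
grip_width: 0.996
grip_force: 0.0
```

Emit:
send_rows(targets=[{"offset":[0,-0.9,-1.5],"spin":0},{"offset":[0,-0.9,-1.5],"spin":0},{"offset":[0,-0.9,-1.5],"spin":0}])

```text
time_s: 17.27
eef_pos: [638.9, -150.0, 115.8]
ee_rot: [-0.002, 0.032, 0.999, 0.001]
force: [-0.3, 0.7, 0.6]
grip_width: 1.0
grip_force: 0.0
```

```bash
python3 look.py 640 -150
```

```text
17.2667 [ 638.91 -150.02  115.79] [-0.    0.03  1.    0.  ] 905 ((639.7106323242188, -151.35336303710938), 17.779069900512695) 13.820233189920629 [176.3  178.87 179.43]
```

Emit:
send_rows(targets=[{"offset":[0.1,-0.1,-3],"spin":0},{"offset":[0.1,-0.1,-6],"spin":0},{"offset":[0.1,-0.1,-9],"spin":0},{"offset":[0.1,-0.1,-10.5],"spin":0},{"offset":[0.1,-0.1,-11],"spin":0},{"offset":[0.1,-0.1,-11],"spin":0}])

```text
time_s: 17.82
eef_pos: [640.8, -150.2, 7.7]
ee_rot: [-0.0, 0.031, 1.0, 0.0]
force: [-0.1, 0.8, 0.9]
grip_width: 0.998
grip_force: 0.0
```

Emit:
send_rows(targets=[{"offset":[0,0,0],"spin":0},{"offset":[0,0,0],"spin":0},{"offset":[0,0,0],"spin":0},{"offset":[0,0,0],"spin":0},{"offset":[0,0,0],"spin":0},{"offset":[0,0,0],"spin":0},{"offset":[0,0,0],"spin":0},{"offset":[0,0,0],"spin":0}], grip=0.15, squeeze=40)

```text
time_s: 18.48
eef_pos: [641.2, -151.6, 8.9]
ee_rot: [0.001, 0.031, 1.0, -0.0]
force: [-2.3, -0.4, 5.9]
grip_width: 0.382
grip_force: 39.5
```

Emit:
send_rows(targets=[{"offset":[0,0,1],"spin":0},{"offset":[0,0,4.5],"spin":0},{"offset":[0,0,8],"spin":0},{"offset":[-0.3,1,11.5],"spin":0},{"offset":[-1.2,4,14],"spin":0},{"offset":[-2.2,7.7,15],"spin":0},{"offset":[-3.2,11.4,15.2],"spin":0},{"offset":[-4.2,15.1,15.2],"spin":0}])

```text
time_s: 19.15
eef_pos: [598.4, 0.9, 161.6]
ee_rot: [0.001, 0.032, 0.999, -0.0]
force: [0.6, -0.2, -0.7]
grip_width: 0.383
grip_force: 40.1
```

Emit:
send_rows(targets=[{"offset":[-1,3.7,0],"spin":0},{"offset":[-2,7.4,0],"spin":0},{"offset":[-3,11.1,0],"spin":0},{"offset":[-3.7,13.5,0],"spin":0},{"offset":[-3.75,13.95,0],"spin":0},{"offset":[-3.75,13.95,0],"spin":0},{"offset":[-3.75,13.95,0],"spin":0},{"offset":[-3.75,13.95,0],"spin":0}])

```text
time_s: 19.82
eef_pos: [561.7, 137.9, 159.8]
ee_rot: [0.0, 0.032, 0.999, -0.0]
force: [0.1, -0.3, -0.8]
grip_width: 0.38
grip_force: 40.1
```

```bash
python3 held.py 18 4 w5.png
```

```text
19.8167 tcp [561.677 137.88  159.791] centre [560.027 137.675] r 17.81507429731502 top 164.72686087328626 4.936359883172315 tilt [-0.009 -0.001] shift [0.073 1.325] [ 0.136 -0.273 -0.827]
```

Emit:
send_rows(targets=[{"offset":[0.03,0.11,0],"spin":0},{"offset":[0.03,0.11,-1],"spin":0},{"offset":[0.03,0.11,-2],"spin":0},{"offset":[0.03,0.11,-2.6],"spin":0},{"offset":[0.03,0.11,-3.1],"spin":0},{"offset":[0.03,0.11,-3.6],"spin":0},{"offset":[0.03,0.11,-3.8],"spin":0},{"offset":[0.03,0.11,-3.8],"spin":0}])

```text
time_s: 20.53
eef_pos: [561.4, 140.2, 121.0]
ee_rot: [-0.0, 0.031, 1.0, -0.0]
force: [0.0, 0.1, -0.7]
grip_width: 0.384
grip_force: 40.1
```

Emit:
send_rows(targets=[{"offset":[0,0,-0.5],"spin":0},{"offset":[0,0,-1],"spin":0},{"offset":[0,0,-1.5],"spin":0},{"offset":[0,0,-1.7],"spin":0},{"offset":[0,0,-1.7],"spin":0}])

```text
time_s: 20.95
eef_pos: [561.2, 140.2, 103.9]
ee_rot: [-0.001, 0.031, 1.0, -0.0]
force: [-0.1, 0.2, -0.2]
grip_width: 0.386
grip_force: 40.1
```

Emit:
send_rows(targets=[{"offset":[0,0,-0.1],"spin":0},{"offset":[0,0,-0.2],"spin":0},{"offset":[0,0,-0.2],"spin":0},{"offset":[0,0,-0.2],"spin":0}])

```text
time_s: 21.28
eef_pos: [561.6, 140.2, 102.7]
ee_rot: [0.0, 0.031, 1.0, 0.0]
force: [0.5, 0.4, -0.2]
grip_width: 0.385
grip_force: 40.1
```

Emit:
send_rows(targets=[{"offset":[0,0,-0.08],"spin":0},{"offset":[0,0,-0.14],"spin":0},{"offset":[0,0,-0.14],"spin":0},{"offset":[0,0,-0.14],"spin":0}])

```text
time_s: 21.62
eef_pos: [561.5, 140.2, 101.2]
ee_rot: [-0.0, 0.031, 1.0, -0.0]
force: [0.2, 0.1, -1.6]
grip_width: 0.377
grip_force: 40.1
```

Emit:
send_rows(targets=[{"offset":[0,0,-0.06],"spin":0},{"offset":[0,0,-0.08],"spin":0},{"offset":[0,0,-0.08],"spin":0},{"offset":[0,0,-0.08],"spin":0}])

```text
time_s: 21.95
eef_pos: [561.6, 140.2, 100.6]
ee_rot: [0.0, 0.031, 1.0, 0.0]
force: [-1.1, 0.2, 0.7]
grip_width: 0.382
grip_force: 40.3
```

Light contact (about 2 N). Release, rise and check.

Emit:
send_rows(targets=[{"offset":[0,0,0],"spin":0},{"offset":[0,0,0],"spin":0},{"offset":[0,0,0],"spin":0},{"offset":[0,0,0],"spin":0},{"offset":[0,0,0],"spin":0},{"offset":[0,0,0],"spin":0},{"offset":[0,0,0],"spin":0},{"offset":[0,0,0],"spin":0}], grip=1)

```text
time_s: 22.62
eef_pos: [561.5, 140.2, 100.4]
ee_rot: [-0.0, 0.031, 1.0, 0.0]
force: [0.6, -0.3, 0.1]
grip_width: 1.003
grip_force: 0.0
```

Emit:
send_rows(targets=[{"offset":[0,0,1.5],"spin":0},{"offset":[0,0,5],"spin":0},{"offset":[0,0,8.5],"spin":0},{"offset":[0,0,9],"spin":0},{"offset":[0,0,9],"spin":0},{"offset":[0,0,9],"spin":0}])

```text
time_s: 23.12
eef_pos: [561.2, 140.2, 189.7]
ee_rot: [-0.0, 0.031, 1.0, -0.0]
force: [-0.3, 0.5, -0.9]
grip_width: 1.001
grip_force: 0.0
```

```bash
python3 chk.py 78 92 106 2>/dev/null
```

```text
23.1167 [561.22 140.22 189.65] [-0.33  0.48 -0.91]
78.0 649 med z 77.80650412848294 [560.58 139.31  27.53] tilt [-0.  0.] (0, np.float64(nan), np.float64(nan))
92.0 588 med z 91.80787837734523 [560.46 138.31  22.53] tilt [ 0. -0.] (1, np.float64(18.8), np.float64(1.0))
106.0 974 med z 105.8130428370088 [560.07 140.03  17.55] tilt [ 0.01 -0.  ] (685, np.float64(8.2), np.float64(0.01))
```

All three sit home, level and within about 1 mm of the axis. Handing in.

```bash
python3 -c "
from rig import ctrl
print(ctrl.finish_job())"
```

```text
the job is handed in; nothing more can be done
None
```

All three collars are on the spindle in size order, seated, level and let go; I handed the job in at about 23 s, and the hand-in call returned no verdict.

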